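# Press home the two gem tins left ajar

## Task

On the goldsmith's bench a cork tray holds six gem tins; four are shut, but the lids of one wide tin and one small tin still stand up on their necks. With your fingertips gently press these two lids down fully home, in either order, then draw back. Leave the tins standing where they are, do not lift them, and do not touch the four shut tins or disturb anything else on the bench.

Things in the scene. Friction and masses are not known exactly. Their poses are not given: they have to be found in the camera images.
- tray: fixed cork board lying on the bench, 210 (x) by 310 (y) by 10 mm thick, origin at the centre of its underside, z up. The six tins stand on it in two rows of three, centres at least 80 mm apart, in any order; a brass ring and a brass weight stand between the rows.
- wide_tin: the open wide tin, standing loose on the tray (about 180 to 390 g): aluminium tin, 60 mm diameter: straight body 34 mm tall, then a dark neck 52 mm in diameter and 13 mm tall that the lid slides down over. With its lid home the whole is 50 mm tall. Origin at the centre of its underside, z up; it is round, so its yaw does not matter.
- wide_lid (a joint): how far the wide tin's lid is pressed down, in m. The lid is a steel disc-shaped cap, 60 mm in diameter and 16 mm tall, with a flat top; at 0 its top is 62 mm above the tin's underside and 12 mm of dark neck shows under it. It slides straight down, needs about 5 N to move, has no spring and stays where it is left. It begins at 0 to 0.003 and stops at 0.012 m, fully home; it may be pressed with at most 40 N.
- wide_lid_top (a point): centre of the flat top of the wide tin's lid; moves with the lid. z up.
- small_tin: the open small tin, standing loose on the tray (about 100 to 240 g): aluminium tin, 42 mm diameter: straight body 28 mm tall, then a dark neck 34 mm in diameter and 13 mm tall that the lid slides down over. With its lid home the whole is 44 mm tall. Origin at the centre of its underside, z up; it is round, so its yaw does not matter.
- small_lid (a joint): how far the small tin's lid is pressed down, in m. The lid is a steel disc-shaped cap, 42 mm in diameter and 16 mm tall, with a flat top; at 0 its top is 56 mm above the tin's underside and 12 mm of dark neck shows under it. It slides straight down, needs about 5 N to move, has no spring and stays where it is left. It begins at 0 to 0.003 and stops at 0.012 m, fully home; it may be pressed with at most 40 N.
- small_lid_top (a point): centre of the flat top of the small tin's lid; moves with the lid. z up.
- shut_wide_1: wide tin already shut, not to be touched: same shape as the open one with its lid home, no neck showing, 60 mm in diameter, 50 mm tall, loose on the tray. Origin at the centre of its underside.
- shut_wide_2: wide tin already shut, not to be touched: same shape as the open one with its lid home, no neck showing, 60 mm in diameter, 50 mm tall, loose on the tray. Origin at the centre of its underside.
- shut_small_1: small tin already shut, not to be touched: same shape as the open one with its lid home, no neck showing, 42 mm in diameter, 44 mm tall, loose on the tray. Origin at the centre of its underside.
- shut_small_2: small tin already shut, not to be touched: same shape as the open one with its lid home, no neck showing, 42 mm in diameter, 44 mm tall, loose on the tray. Origin at the centre of its underside.
- ring: brass finger ring lying on the tray between the rows, 23 mm across, 6 mm tall, loose. Origin at the centre of its underside.
- weight: small knobbed brass weight on the tray between the rows, 20 mm in diameter, 25 mm tall, loose. Origin at the centre of its underside.
- lighter: black lighter lying loose on the bench to the left, 80 (x) by 25 by 12 mm. Origin at the centre of its underside.
- pliers: steel pliers lying loose on the bench to the right, 130 mm long (along x), 12 mm thick. Origin on the bench under the pivot.
- tweezers: steel tweezers lying loose on the bench to the right, 150 mm long (along x), 6 mm thick. Origin on the bench under their middle.
Things that resemble listed ones, but are neither listed nor needed, are in the scene too. What is shaped like the wide_tin but pink or red is not meant.

How it is judged (in metres and radians):
At the end, for the whole second after the job is handed in: Both lids are home to within 1.5 mm (joint above 0.0105 m of 0.012), both tins stand upright, at rest, within 15 mm of where they began; the shut tins are within 6 mm, the ring, weight, lighter, pliers and tweezers within 10 mm of where they began (value of joint each of wide_lid, small_lid above 0.0105 m and distance of each of wide_tin, small_tin from where it was at the start of the episode below 0.015 m and angle between each of wide_tin, small_tin's own z axis and vertical below 0.05 rad and linear speed of each of wide_tin, small_tin below 0.01 m/s and distance of each of shut_wide_1, shut_wide_2, shut_small_1, shut_small_2 from where it was at the start of the episode below 0.006 m and distance of each of ring, weight, lighter, pliers, tweezers from where it was at the start of the episode below 0.01 m); the robot touches nothing.
It fails at once if a shut tin is touched by the robot (over 0.5 N), or moved more than 6 mm (contact force between any of the fingers, the arm and shut_wide_1 above 0.5 N or contact force between any of the fingers, the arm and shut_wide_2 above 0.5 N or contact force between any of the fingers, the arm and shut_small_1 above 0.5 N or contact force between any of the fingers, the arm and shut_small_2 above 0.5 N or distance of any of shut_wide_1, shut_wide_2, shut_small_1, shut_small_2 from where it was at the start of the episode above 0.006 m).
It fails at once if one of the two open tins is lifted, or pushed more than 15 mm out of its place (distance of any of wide_tin, small_tin from where it was at the start of the episode above 0.015 m or z of any of wide_tin, small_tin in the frame of tray above 0.018 m).
It fails at once if an open tin is tipped more than 0.2 rad (angle between any of wide_tin, small_tin's own z axis and vertical above 0.2 rad).
It fails at once if a tin or lid is pressed harder than 40 N (contact force between the fingers and wide_tin above 40 N or contact force between the fingers and small_tin above 40 N).
It fails at once if the ring, weight, lighter, pliers or tweezers is moved more than 10 mm (distance of any of ring, weight, lighter, pliers, tweezers from where it was at the start of the episode above 0.01 m).
It also fails if it takes over 35 s, if anything falls off the work surface, if the arm or the gripper's body presses on something with over 40 N, if the wrist force passes 120 N, or if a joint passes its speed limit or range.

## Robot

A 6-joint arm with a two-finger parallel gripper is mounted at the origin on the work surface. World frame = base frame: x ahead of the robot, y to its left, z up, the work surface at z = 0. Lengths are in m, angles in degrees, forces in N, time in s.
With the tool pointing down it reaches from about 0.3 to 0.75 m from the base axis. Payload 8.5 kg.
Tool frame: the origin (TCP) lies on the centre line of the jaws, within the pads' length; the fingertips stand 11 mm ahead of it and the grasp point (between the pads) lies 8 mm behind it; x points along the fingers, y is the direction in which the jaws open and shut, and the axes are right-handed (so a half turn about x gives the same grasp; the last joint's range is limited). The gripper opens to 85 mm and grips with 20 to 120 N. Pads are 22 mm wide; open, the fingers measure 114 mm over their backs; the gripper's body (76 mm by 85 mm) begins 54 mm behind the grasp point. The pads swing forward as they close: fully open they stand 13 mm farther back than shut.
Start: joints at [52.007, 21.807, 74.336, -0, 83.858, -12.336], TCP at [0.238, 0.496, 0.242] pointing down, gripper open.
Joint ranges: [-178.18, 178.18], [-50.72, 133.34], [12.68, 142.11], [-81.47, 261.47], [9.98, 163.14], [-165.26, 165.26]. Speed limits (degrees/s): [136.94, 136.94, 180, 180, 180, 180].

## Interface

Orientations are given as a 3x3 rotation matrix whose columns are the frame's x, y, z axes.
In Python, from rig import env gives the robot as it stands.
- The arm moves only by the tool carry_out, never from a script. Its argument "motion" is a list that holds one entry, the list of rows, each a list of 7 numbers: the shift along the tool's x, y, z in cm, then the turn, a rotation vector about the tool's x, y, z in rad, then the finger opening in cm, from 0 to 8.54. A call has 1 to 5 rows; each row is the pose to reach, as a shift and turn from the pose commanded when the call began, along the tool's axes at that moment; what a row does not reach only later rows make up. A row lasts 1/12 s, in which the tool goes at most 41.7 mm and 7.16 degrees, less where a joint would pass 70% of its speed; a pose out of reach is approached as far as the arm can. A call with a gripper value outside its range is refused whole. The fingers move at their own pace and stop on an object; "grip_force" is the grip in N (left out, the last holds). Time passes only in rows, so rows that repeat a pose let the fingers close. It gives the time, the measured TCP pose, the force and the opening at its end, in the units of the state.
- env.observe(): the state, without advancing time (a new reading comes with each control period).
- env.get_image(name): name is "scene" or "side" or "wrist"; returns a dict with "image" (420x560x3 uint8, red, green, blue), "fov_y" (degrees; the focal length in pixels is half the picture's height over the tangent of half this angle, whatever the lens; pixels are square), "cx", "cy" (the principal point, pixels), "R" (3x3) and "t" (3): a world point X has camera coordinates R X + t. Camera axes: x right, y down, z forward; pixel columns grow to the right and rows downward; lengths in m; the calibration is good to about 2 mm. A picture is of the moment at which its call begins. There is no depth.
- env.close_job(): hands the job in, once; it reports no verdict.
The state is a dict: "time_s": time; "q": joint angles; "qvel": joint speeds; "joint_efforts": joint torques, N m; "position": TCP position; "tool_rot": TCP orientation; "ft_force": force on the tool from outside, world axes, zero at the start; "wrist_torque": the same for the moment, N m; "grip_width": finger opening in m.
Only numpy, scipy, OpenCV 4.12 (cv2) and the standard library are available. Lean on these libraries where they do the work, as an engineer would, in place of code of your own. Each camera call takes 0.05 s, during which the arm holds its last target. There are 200 camera calls.

## Working session

There is one attempt and no reset: what is moved stays moved. The work goes in short steps, Python scripts to look and compute and a tool call to move; the robot and the scene stay as the last step left them, time stands still between calls to the robot, and variables do not carry over. Pictures are saved under pics/ and viewed, on a budget of 10 in all, crops included, one or two more only if the job needs it, and the job is handed in when it is done.

Besides the shell and the picture viewer there is one more tool, called after ">>>" as name(argument=value, ...) on one line, values as JSON. carry_out: Moves the arm, as the interface text tells. Its arguments: {"type":"object","properties":{"motion":{"type":"array","items":{"type":"array","items":{"type":"array","items":{"type":"number"}}}},"grip_force":{"type":"number"}},"required":["motion"]}

```bash
mkdir -p pics; python3 - <<'E'
from rig import env
import cv2,numpy as np
s=env.observe()
for k in('time_s','position','tool_rot','ft_force','grip_width'):print(k,s[k])
for n in('scene','side'):
    d=env.get_image(n);np.save(f'pics/{n}.npy',d,allow_pickle=True)
    cv2.imwrite(f'pics/{n}.png',d['image'][:,:,::-1]);print(n,d['fov_y'],d['cx'],d['cy'],np.round(d['R'],3).tolist(),d['t'])
E
```

```text
time_s 0.0
position [0.23796268 0.49554252 0.24169917]
tool_rot [[-9.41131412e-04  4.32971621e-01  9.01407061e-01]
 [-1.16904527e-03  9.01406368e-01 -4.32972509e-01]
 [-9.99998874e-01 -1.46126969e-03 -3.42178421e-04]]
ft_force [-0.26122858 -0.42834347  0.7427425 ]
grip_width 0.08554160502551532
scene 48.233609801177295 279.11598807731053 208.06901722375093 [[0.012, 1.0, -0.0], [0.84, -0.01, -0.543], [-0.543, 0.006, -0.84]] [ 0.0106228  -0.38574995  1.51057416]
side 57.33149290753756 272.3328138771046 210.09467669293454 [[0.977, -0.212, 0.016], [-0.14, -0.697, -0.704], [0.16, 0.685, -0.711]] [-0.51723045  0.13128824  1.16224466]
```

View pics/scene.png

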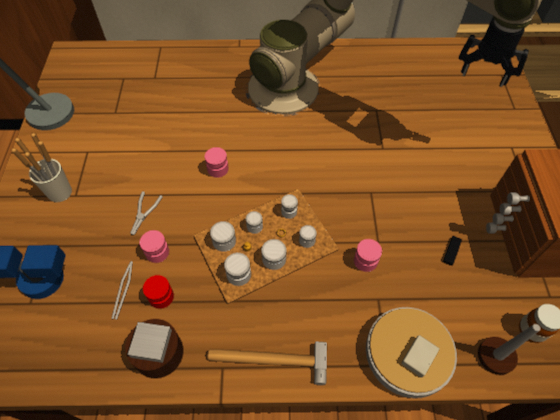

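View pics/side.png

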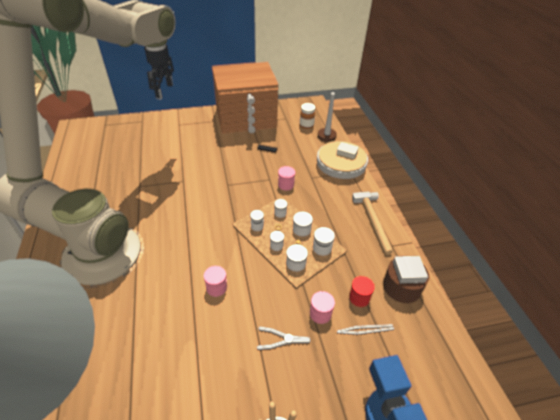

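The scene picture shows six steel tins on the tray: wide at (222,235), (237,268) and (273,254), small at (254,221), (289,205) and (307,235). There are pink and red decoys off the tray. I need a crop to see which lids stand up.

```bash
python3 - <<'E'
import cv2,numpy as np
a=cv2.imread('pics/scene.png')[180:310,185:345];b=cv2.imread('pics/side.png')[190:290,225:355]
a=cv2.resize(a,None,fx=4.5,fy=4.5,interpolation=cv2.INTER_CUBIC)
b=cv2.resize(b,None,fx=5.5,fy=5.5,interpolation=cv2.INTER_CUBIC)
cv2.imwrite('pics/ca.png',a);cv2.imwrite('pics/cb.png',b)
E
```

```text
(no output)
```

View pics/ca.png

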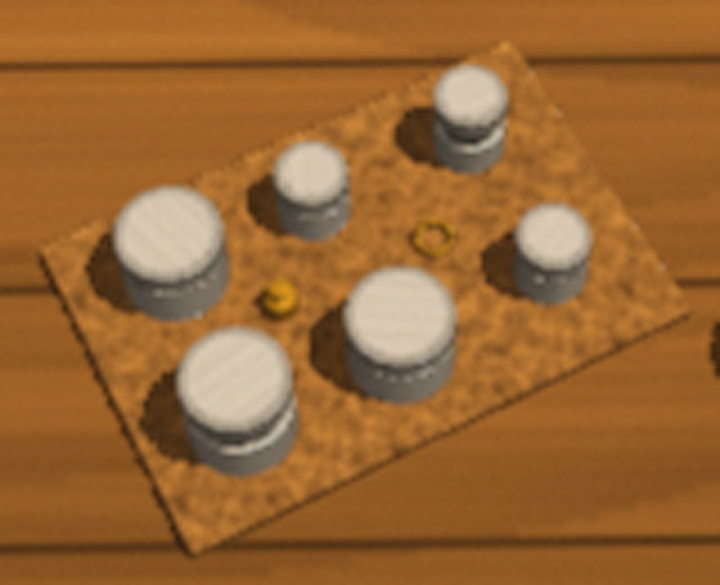

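View pics/cb.png

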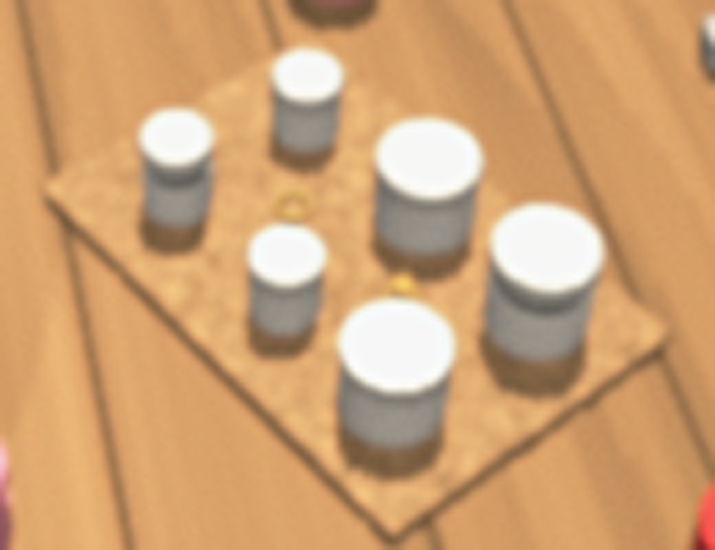

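The open tins are the ones with a dark neck and a gap. Wide is at scene (237,264) / side (324,235). Small is at scene (289,201) / side (257,215). The other two of each size show no neck. Next I measure the lid tops in both views.

```bash
cat >h.py <<'E'
import cv2,numpy as np
def tops(d,roi,thr,amin=30):
    """bright, grey blobs (lid tops) -> list of (u,v,area,w,h) on 4x upsample"""
    x0,y0,x1,y1=roi;k=4
    im=cv2.resize(d['image'][y0:y1,x0:x1],None,fx=k,fy=k,interpolation=cv2.INTER_CUBIC)
    hsv=cv2.cvtColor(im,cv2.COLOR_RGB2HSV)
    m=((hsv[...,2]>thr)&(hsv[...,1]<70)).astype(np.uint8)
    m=cv2.morphologyEx(m,cv2.MORPH_OPEN,np.ones((9,9)))
    out=[]
    for c in cv2.findContours(m,0,1)[0]:
        if cv2.contourArea(c)<amin*16:continue
        (u,v),(a,b),t=cv2.fitEllipse(cv2.convexHull(c))
        out.append(((u+.5)/k-.5+x0,(v+.5)/k-.5+y0,cv2.contourArea(c)/16,a/k,b/k))
    return out
def ray(d,u,v):
    f=d['image'].shape[0]/2/np.tan(np.radians(d['fov_y']/2))
    R=np.array(d['R']);t=np.array(d['t'])
    r=R.T@np.array([(u-d['cx'])/f,(v-d['cy'])/f,1]);return -R.T@t,r/np.linalg.norm(r)
def plane(d,u,v,z):
    c,r=ray(d,u,v);return c+r*(z-c[2])/r[2]
def tri(a,b):
    A=np.zeros((3,3));y=np.zeros(3)
    for c,r in(a,b):
        P=np.eye(3)-np.outer(r,r);A+=P;y+=P@c
    X=np.linalg.solve(A,y);return X,[round(1e3*np.linalg.norm((np.eye(3)-np.outer(r,r))@(X-c)),1) for c,r in(a,b)]
E
python3 - <<'E'
from h import *
S=np.load('pics/scene.npy',allow_pickle=True).item();D=np.load('pics/side.npy',allow_pickle=True).item()
a=tops(S,(195,185,335,295),175);b=tops(D,(235,195,350,280),225)
print(np.round(a,1));print(np.round(b,1))
for p in a:
    print(np.round(p[:2],1),'z=.06:',plane(S,*p[:2],.06).round(4))
    for q in b:
        X,e=tri(ray(S,*p[:2]),ray(D,*q[:2]))
        if e[0]<6 and .03<X[2]<.1:print('  ',np.round(q[:2],1),X.round(4),e)
E
```

```text
[[236.7 263.5 377.9  21.1  23.8]
 [273.5 249.4 348.   20.2  22.7]
 [307.7 231.7 141.8  12.8  15.1]
 [221.8 231.2 323.6  19.2  22.3]
 [253.6 217.6 135.3  12.5  14.5]
 [289.1 200.5 127.3  11.7  14.6]]
[[296.7 252.1 269.5  16.5  21.4]
 [276.7 235.6 114.3  10.7  14.3]
 [323.9 234.3 238.2  15.3  20.3]
 [302.5 217.9 207.7  14.2  19.2]
 [256.6 214.1  99.2  10.   13.2]
 [280.4 202.9  87.5   9.2  12.7]]
[236.7 263.5] z=.06: [ 0.6522 -0.1184  0.06  ]
   [323.9 234.3] [ 0.6583 -0.1177  0.0714] [np.float64(0.6), np.float64(0.6)]
[273.5 249.4] z=.06: [ 0.6158 -0.0314  0.06  ]
   [302.5 217.9] [ 0.6171 -0.0318  0.0614] [np.float64(0.6), np.float64(0.6)]
[307.7 231.7] z=.06: [0.568  0.0528 0.06  ]
   [280.4 202.9] [0.5663 0.0526 0.0561] [np.float64(0.6), np.float64(0.6)]
[221.8 231.2] z=.06: [ 0.5639 -0.1582  0.06  ]
   [296.7 252.1] [ 0.5649 -0.1584  0.0609] [np.float64(0.5), np.float64(0.5)]
[253.6 217.6] z=.06: [ 0.5257 -0.0807  0.06  ]
   [276.7 235.6] [ 0.5235 -0.0813  0.0555] [np.float64(0.7), np.float64(0.7)]
[289.1 200.5] z=.06: [0.4752 0.0092 0.06  ]
   [256.6 214.1] [0.4795 0.0086 0.0656] [np.float64(0.6), np.float64(0.6)]
```

Triangulation fits: the shut tops come out at about 61 and 56 mm (60 and 54 expected), and the open ones at 71 and 66 mm. Residuals are 0.6 mm. The targets are small (0.4795, 0.0086) and wide (0.658, -0.118). I'll move over the small tin first and shut the fingers on the way.

>>> carry_out(motion=[[[0, -2.2, 2.8, 0, 0, 0, 0], [0, -4.5, 5.7, 0, 0, 0, 0], [0, -6.7, 8.6, 0, 0, 0, 0], [0, -9, 11.5, 0, 0, 0, 0], [0, -11.2, 14.3, 0, 0, 0, 0]]], grip_force=20)

```text
time_s: 0.52
position: [0.3187, 0.3312, 0.2421]
tool_rot: [[-0.0, 0.433, 0.902], [-0.0, 0.902, -0.433], [-1.0, -0.001, -0.0]]
ft_force: [0.6, -0.3, 0.2]
grip_width: 0.0258
```

>>> carry_out(motion=[[[0, -2.2, 2.8, 0, 0, 0, 0], [0, -4.5, 5.7, 0, 0, 0, 0], [0, -6.7, 8.6, 0, 0, 0, 0], [0, -9, 11.5, 0, 0, 0, 0], [0, -11.2, 14.3, 0, 0, 0, 0]]])

```text
time_s: 0.93
position: [0.3993, 0.1682, 0.2422]
tool_rot: [[-0.0, 0.433, 0.901], [-0.0, 0.901, -0.433], [-1.0, -0.0, -0.0]]
ft_force: [0.9, 0.1, -0.8]
grip_width: -0.0002
```

>>> carry_out(motion=[[[0, -2.2, 2.8, 0, 0, 0, 0], [0, -4.5, 5.7, 0, 0, 0, 0], [0, -6.7, 8.6, 0, 0, 0, 0], [0, -9, 11.5, 0, 0, 0, 0], [0, -11.0, 14.3, 0, 0, 0, 0]]])

```text
time_s: 1.35
position: [0.4805, 0.0069, 0.2421]
tool_rot: [[-0.001, 0.434, 0.901], [0.0, 0.901, -0.434], [-1.0, -0.0, -0.0]]
ft_force: [1.3, 0.5, -0.4]
grip_width: -0.0002
```

>>> carry_out(motion=[[[3, 0.1, -0.1, 0, 0, 0, 0], [6, 0.1, -0.1, 0, 0, 0, 0], [9, 0.1, -0.1, 0, 0, 0, 0], [12, 0.1, -0.1, 0, 0, 0, 0], [14.3, 0.1, -0.1, 0, 0, 0, 0]]])

```text
time_s: 1.77
position: [0.4788, 0.0103, 0.0971]
tool_rot: [[-0.002, 0.433, 0.901], [0.001, 0.901, -0.433], [-1.0, -0.001, -0.002]]
ft_force: [0.2, -0.3, -0.1]
grip_width: 0.0001
```

```bash
python3 - <<'E'
from rig import env
import cv2,numpy as np
print(env.observe()['position'])
o=[]
for n,r in(('scene',(160,300,200,340)),('side',(160,270,210,350))):
    d=env.get_image(n)['image'][r[0]:r[1],r[2]:r[3],::-1]
    o.append(cv2.resize(d,(400,400),interpolation=cv2.INTER_CUBIC))
cv2.imwrite('pics/s1.png',np.hstack(o))
E
```

```text
[0.47884877 0.01034869 0.0971117 ]
```

View pics/s1.png

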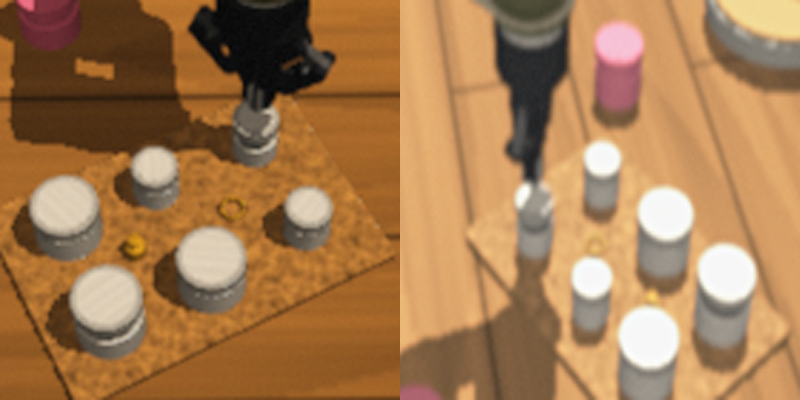

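The shut fingertips hang just above the small open lid, centred in both views, and the neighbours are well clear. I'll go down gently.

>>> carry_out(motion=[[[0.5, -0.1, 0.1, 0, 0, 0, 0], [1.0, -0.1, 0.1, 0, 0, 0, 0], [1.5, -0.1, 0.1, 0, 0, 0, 0], [1.8, -0.1, 0.1, 0, 0, 0, 0], [1.9, -0.1, 0.1, 0, 0, 0, 0]]])

```text
time_s: 2.28
position: [0.4803, 0.009, 0.0804]
tool_rot: [[0.0, 0.433, 0.901], [-0.0, 0.901, -0.433], [-1.0, 0.0, 0.0]]
ft_force: [-0.5, 0.2, -0.4]
grip_width: 0.0002
```

>>> carry_out(motion=[[[0.1, 0, 0, 0, 0, 0, 0], [0.2, 0, 0, 0, 0, 0, 0], [0.3, 0, 0, 0, 0, 0, 0], [0.4, 0, 0, 0, 0, 0, 0], [0.4, 0, 0, 0, 0, 0, 0]]])

```text
time_s: 2.7
position: [0.4802, 0.009, 0.0762]
tool_rot: [[-0.0, 0.433, 0.901], [0.0, 0.901, -0.433], [-1.0, -0.0, -0.0]]
ft_force: [-0.4, 0.4, 0.9]
grip_width: -0.0001
```

>>> carry_out(motion=[[[0.1, 0, 0, 0, 0, 0, 0], [0.2, 0, 0, 0, 0, 0, 0], [0.3, 0, 0, 0, 0, 0, 0], [0.4, 0, 0, 0, 0, 0, 0], [0.5, 0, 0, 0, 0, 0, 0]]])

```text
time_s: 3.12
position: [0.4803, 0.0089, 0.0715]
tool_rot: [[0.0, 0.433, 0.901], [-0.0, 0.901, -0.433], [-1.0, 0.0, 0.0]]
ft_force: [-1.0, 0.7, 5.0]
grip_width: -0.0
```

>>> carry_out(motion=[[[0.05, 0, 0, 0, 0, 0, 0], [0.1, 0, 0, 0, 0, 0, 0], [0.15, 0, 0, 0, 0, 0, 0], [0.2, 0, 0, 0, 0, 0, 0], [0.25, 0, 0, 0, 0, 0, 0]]])

```text
time_s: 3.53
position: [0.4803, 0.0089, 0.0688]
tool_rot: [[0.0, 0.433, 0.901], [-0.0, 0.901, -0.433], [-1.0, 0.0, 0.0]]
ft_force: [-0.3, 0.3, 5.0]
grip_width: 0.0001
```

The lid is sliding at 5 N, as expected. I'll keep on in fine steps.

>>> carry_out(motion=[[[0.05, 0, 0, 0, 0, 0, 0], [0.1, 0, 0, 0, 0, 0, 0], [0.15, 0, 0, 0, 0, 0, 0], [0.2, 0, 0, 0, 0, 0, 0], [0.25, 0, 0, 0, 0, 0, 0]]])

```text
time_s: 3.95
position: [0.4803, 0.0089, 0.0663]
tool_rot: [[0.0, 0.433, 0.901], [-0.0, 0.901, -0.433], [-1.0, 0.0, 0.0]]
ft_force: [-0.0, 0.0, 4.6]
grip_width: -0.0001
```

>>> carry_out(motion=[[[0.02, 0, 0, 0, 0, 0, 0], [0.04, 0, 0, 0, 0, 0, 0], [0.06, 0, 0, 0, 0, 0, 0], [0.08, 0, 0, 0, 0, 0, 0]]])

```text
time_s: 4.28
position: [0.4803, 0.0089, 0.0655]
tool_rot: [[0.0, 0.433, 0.901], [-0.0, 0.901, -0.433], [-1.0, 0.0, 0.0]]
ft_force: [0.1, -0.8, 5.4]
grip_width: 0.0
```

>>> carry_out(motion=[[[0.02, 0, 0, 0, 0, 0, 0], [0.04, 0, 0, 0, 0, 0, 0], [0.05, 0, 0, 0, 0, 0, 0], [0.05, 0, 0, 0, 0, 0, 0]]])

```text
time_s: 4.62
position: [0.4803, 0.0089, 0.0651]
tool_rot: [[0.0, 0.433, 0.901], [-0.0, 0.901, -0.433], [-1.0, 0.0, 0.0]]
ft_force: [0.4, 1.0, 4.6]
grip_width: -0.0002
```

>>> carry_out(motion=[[[0.02, 0, 0, 0, 0, 0, 0], [0.04, 0, 0, 0, 0, 0, 0], [0.05, 0, 0, 0, 0, 0, 0], [0.05, 0, 0, 0, 0, 0, 0]]])

```text
time_s: 4.95
position: [0.4803, 0.0089, 0.065]
tool_rot: [[0.001, 0.433, 0.901], [-0.0, 0.901, -0.433], [-1.0, 0.0, 0.001]]
ft_force: [-0.8, -0.4, 11.2]
grip_width: -0.0002
```

>>> carry_out(motion=[[[0.01, 0, 0, 0, 0, 0, 0], [0.03, 0, 0, 0, 0, 0, 0], [0.03, 0, 0, 0, 0, 0, 0]]])

```text
time_s: 5.2
position: [0.4803, 0.0089, 0.065]
tool_rot: [[0.001, 0.433, 0.901], [-0.0, 0.901, -0.433], [-1.0, 0.0, 0.001]]
ft_force: [-1.8, 0.1, 14.5]
grip_width: 0.0
```

The lid hit a hard stop at tip height 54.0 mm (44 + 10 mm), so the small one is home. I'll lift straight up and cross to the wide tin.

>>> carry_out(motion=[[[-0.5, 0, 0, 0, 0, 0, 0], [-2.5, 0, 0, 0, 0, 0, 0], [-5, 0, 0, 0, 0, 0, 0], [-7.5, 0, 0, 0, 0, 0, 0], [-9, 0, 0, 0, 0, 0, 0]]])

```text
time_s: 5.62
position: [0.4804, 0.0089, 0.1561]
tool_rot: [[0.001, 0.433, 0.901], [-0.0, 0.901, -0.433], [-1.0, 0.0, 0.001]]
ft_force: [0.1, 0.6, 0.2]
grip_width: 0.0001
```

>>> carry_out(motion=[[[0, -0.5, 3, 0, 0, 0, 0], [0, -1, 6, 0, 0, 0, 0], [0, -1.6, 9, 0, 0, 0, 0], [0, -2.1, 12, 0, 0, 0, 0], [0, -2.6, 15, 0, 0, 0, 0]]])

```text
time_s: 6.03
position: [0.6048, -0.0803, 0.1537]
tool_rot: [[-0.002, 0.433, 0.901], [0.0, 0.901, -0.433], [-1.0, -0.0, -0.002]]
ft_force: [0.1, -0.1, -0.7]
grip_width: -0.0001
```

>>> carry_out(motion=[[[0, -0.4, 2.5, 0, 0, 0, 0], [0, -0.8, 4.5, 0, 0, 0, 0], [0, -1.1, 6.5, 0, 0, 0, 0], [0, -1.1, 6.5, 0, 0, 0, 0], [0, -1.1, 6.5, 0, 0, 0, 0]]])

```text
time_s: 6.45
position: [0.6578, -0.1177, 0.153]
tool_rot: [[-0.002, 0.434, 0.901], [0.001, 0.901, -0.434], [-1.0, -0.0, -0.002]]
ft_force: [-0.6, -0.0, 0.3]
grip_width: 0.0002
```

>>> carry_out(motion=[[[1, 0, 0, 0, 0, 0, 0], [2.5, 0, 0, 0, 0, 0, 0], [4, 0, 0, 0, 0, 0, 0], [5, 0, 0, 0, 0, 0, 0], [5, 0, 0, 0, 0, 0, 0]]])

```text
time_s: 6.87
position: [0.6564, -0.1166, 0.1015]
tool_rot: [[-0.005, 0.433, 0.902], [0.002, 0.902, -0.433], [-1.0, -0.0, -0.005]]
ft_force: [-0.5, 0.0, -0.5]
grip_width: 0.0002
```

```bash
python3 - <<'E'
from rig import env
from h import *
print(env.observe()['position'])
o=[]
for n,r in(('scene',(160,300,200,340)),('side',(180,290,230,340))):
    d=env.get_image(n)
    print(n,np.round(tops(d,(195,185,335,295) if n=='scene' else (235,195,350,280),175 if n=='scene' else 225),1).tolist())
    o.append(cv2.resize(d['image'][r[0]:r[1],r[2]:r[3],::-1],(400,400),interpolation=cv2.INTER_CUBIC))
cv2.imwrite('pics/s2.png',np.hstack(o))
E
```

```text
[ 0.65638028 -0.11656013  0.10152141]
scene [[237.7, 266.2, 133.9, 15.3, 23.5], [273.6, 249.5, 362.4, 20.6, 23.1], [307.7, 231.8, 150.6, 13.0, 15.4], [289.1, 202.7, 131.4, 11.9, 14.8]]
side [[296.6, 248.0, 106.4, 8.0, 19.6], [276.6, 235.6, 120.5, 10.9, 14.7], [330.2, 234.7, 53.7, 7.8, 12.1], [318.1, 233.2, 70.0, 8.6, 11.9], [256.6, 216.3, 104.0, 10.1, 13.6], [302.5, 218.0, 213.7, 14.4, 19.5], [280.4, 202.9, 92.2, 9.4, 13.0]]
```

View pics/s2.png

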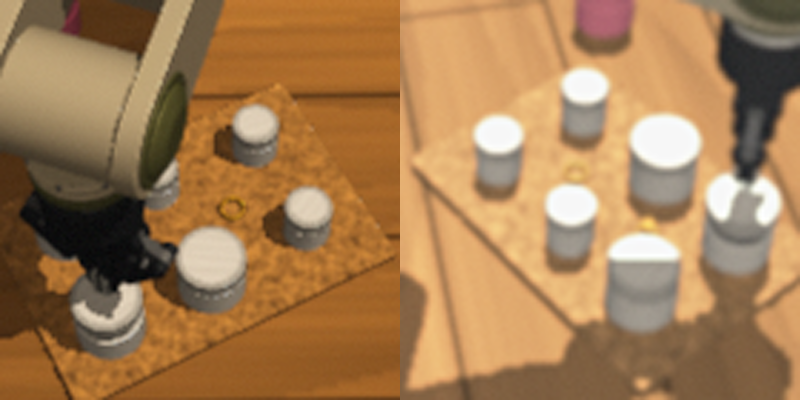

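The small lid now shows no neck and its tin hasn't moved. The tips are above the wide open lid. I'll correct 2 mm and descend (home is expected at TCP 71 mm).

>>> carry_out(motion=[[[0.4, 0.1, 0.2, 0, 0, 0, 0], [0.8, 0.1, 0.2, 0, 0, 0, 0], [1.2, 0.1, 0.2, 0, 0, 0, 0], [1.6, 0.1, 0.2, 0, 0, 0, 0], [1.6, 0.1, 0.2, 0, 0, 0, 0]]])

```text
time_s: 7.38
position: [0.6599, -0.1174, 0.0872]
tool_rot: [[-0.001, 0.433, 0.901], [0.0, 0.901, -0.433], [-1.0, -0.0, -0.001]]
ft_force: [-0.8, 0.4, -0.0]
grip_width: -0.0003
```

>>> carry_out(motion=[[[0.1, 0, 0, 0, 0, 0, 0], [0.2, 0, 0, 0, 0, 0, 0], [0.3, 0, 0, 0, 0, 0, 0], [0.4, 0, 0, 0, 0, 0, 0], [0.5, 0, 0, 0, 0, 0, 0]]])

```text
time_s: 7.8
position: [0.6603, -0.1175, 0.0832]
tool_rot: [[0.0, 0.433, 0.901], [-0.0, 0.901, -0.433], [-1.0, 0.0, 0.0]]
ft_force: [-0.1, 0.4, -0.3]
grip_width: 0.0002
```

>>> carry_out(motion=[[[0.1, 0, 0, 0, 0, 0, 0], [0.2, 0, 0, 0, 0, 0, 0], [0.3, 0, 0, 0, 0, 0, 0], [0.4, 0, 0, 0, 0, 0, 0], [0.5, 0, 0, 0, 0, 0, 0]]])

```text
time_s: 8.22
position: [0.6603, -0.1175, 0.0787]
tool_rot: [[0.001, 0.433, 0.901], [-0.0, 0.901, -0.433], [-1.0, -0.0, 0.001]]
ft_force: [-1.5, 0.4, 5.3]
grip_width: -0.0
```

>>> carry_out(motion=[[[0.05, 0, 0, 0, 0, 0, 0], [0.1, 0, 0, 0, 0, 0, 0], [0.15, 0, 0, 0, 0, 0, 0], [0.2, 0, 0, 0, 0, 0, 0], [0.25, 0, 0, 0, 0, 0, 0]]])

```text
time_s: 8.63
position: [0.6603, -0.1175, 0.0758]
tool_rot: [[0.0, 0.433, 0.901], [-0.0, 0.901, -0.433], [-1.0, 0.0, 0.0]]
ft_force: [-2.2, 0.3, 4.7]
grip_width: 0.0003
```

>>> carry_out(motion=[[[0.05, 0, 0, 0, 0, 0, 0], [0.1, 0, 0, 0, 0, 0, 0], [0.15, 0, 0, 0, 0, 0, 0], [0.2, 0, 0, 0, 0, 0, 0], [0.25, 0, 0, 0, 0, 0, 0]]])

```text
time_s: 9.05
position: [0.6603, -0.1175, 0.0732]
tool_rot: [[0.0, 0.433, 0.901], [-0.0, 0.901, -0.433], [-1.0, 0.0, 0.0]]
ft_force: [-1.0, 0.0, 4.7]
grip_width: -0.0002
```

>>> carry_out(motion=[[[0.03, 0, 0, 0, 0, 0, 0], [0.06, 0, 0, 0, 0, 0, 0], [0.1, 0, 0, 0, 0, 0, 0], [0.14, 0, 0, 0, 0, 0, 0], [0.18, 0, 0, 0, 0, 0, 0]]])

```text
time_s: 9.47
position: [0.6603, -0.1175, 0.0714]
tool_rot: [[0.0, 0.433, 0.901], [-0.0, 0.901, -0.433], [-1.0, -0.0, 0.0]]
ft_force: [-2.1, 0.2, 4.5]
grip_width: -0.0001
```

>>> carry_out(motion=[[[0.02, 0, 0, 0, 0, 0, 0], [0.04, 0, 0, 0, 0, 0, 0], [0.05, 0, 0, 0, 0, 0, 0], [0.05, 0, 0, 0, 0, 0, 0]]])

```text
time_s: 9.8
position: [0.6603, -0.1175, 0.0711]
tool_rot: [[0.0, 0.433, 0.901], [-0.0, 0.901, -0.433], [-1.0, 0.0, 0.0]]
ft_force: [-1.8, 0.4, 5.2]
grip_width: -0.0002
```

>>> carry_out(motion=[[[0.02, 0, 0, 0, 0, 0, 0], [0.04, 0, 0, 0, 0, 0, 0], [0.06, 0, 0, 0, 0, 0, 0], [0.06, 0, 0, 0, 0, 0, 0]]])

```text
time_s: 10.13
position: [0.6603, -0.1175, 0.071]
tool_rot: [[0.001, 0.433, 0.901], [-0.0, 0.901, -0.433], [-1.0, -0.0, 0.001]]
ft_force: [-2.5, -0.4, 9.5]
grip_width: -0.0004
```

>>> carry_out(motion=[[[0.02, 0, 0, 0, 0, 0, 0], [0.04, 0, 0, 0, 0, 0, 0], [0.04, 0, 0, 0, 0, 0, 0]]])

```text
time_s: 10.38
position: [0.6603, -0.1175, 0.071]
tool_rot: [[0.001, 0.433, 0.901], [-0.0, 0.901, -0.433], [-1.0, -0.0, 0.001]]
ft_force: [-2.9, 1.1, 12.3]
grip_width: -0.0003
```

The wide lid hit a hard stop at 60.0 mm tip height, so it is home. I'll draw back up and away towards the robot, clear of the view.

>>> carry_out(motion=[[[-0.5, 0, 0, 0, 0, 0, 0], [-2.5, 0, 0, 0, 0, 0, 0], [-5, 0, 0, 0, 0, 0, 0], [-8, 0, 0, 0, 0, 0, 0], [-11, 0, 0, 0, 0, 0, 0]]])

```text
time_s: 10.8
position: [0.6598, -0.1174, 0.1802]
tool_rot: [[-0.002, 0.433, 0.901], [0.001, 0.901, -0.433], [-1.0, -0.0, -0.002]]
ft_force: [-0.1, -0.6, 0.5]
grip_width: 0.0002
```

>>> carry_out(motion=[[[-3, 2, -2, 0, 0, 0, 0], [-5, 4, -4, 0, 0, 0, 0], [-5, 6, -6, 0, 0, 0, 0], [-5, 8, -8, 0, 0, 0, 0], [-5, 10, -10, 0, 0, 0, 0]]])

```text
time_s: 11.22
position: [0.6127, 0.0171, 0.2297]
tool_rot: [[-0.0, 0.433, 0.901], [0.0, 0.901, -0.433], [-1.0, -0.0, -0.0]]
ft_force: [1.1, 0.6, 0.1]
grip_width: -0.0001
```

>>> carry_out(motion=[[[0, 2.5, -2, 0, 0, 0, 0], [0, 5, -4, 0, 0, 0, 0], [0, 8, -6, 0, 0, 0, 0], [0, 11, -8, 0, 0, 0, 0], [0, 14, -10, 0, 0, 0, 0]]])

```text
time_s: 11.63
position: [0.5833, 0.187, 0.2294]
tool_rot: [[-0.001, 0.433, 0.901], [-0.0, 0.901, -0.433], [-1.0, -0.0, -0.001]]
ft_force: [0.7, -0.0, -0.6]
grip_width: 0.0
```

>>> carry_out(motion=[[[0, 3, -2, 0, 0, 0, 0], [0, 6, -4, 0, 0, 0, 0], [0, 9, -6, 0, 0, 0, 0], [0, 12, -8, 0, 0, 0, 0], [0, 12, -8, 0, 0, 0, 0]]])

```text
time_s: 12.05
position: [0.5618, 0.3338, 0.2289]
tool_rot: [[-0.002, 0.428, 0.904], [0.001, 0.904, -0.428], [-1.0, 0.0, -0.002]]
ft_force: [0.5, -0.5, 0.2]
grip_width: -0.0001
```

```bash
python3 - <<'E'
from rig import env
from h import *
s=env.observe();print(s['position'],s['ft_force'])
o=[];T={}
for n,roi,t,r in(('scene',(195,185,335,295),175,(160,300,200,340)),('side',(235,195,350,280),225,(180,290,230,340))):
    d=env.get_image(n);T[n]=(d,tops(d,roi,t))
    o.append(cv2.resize(d['image'][r[0]:r[1],r[2]:r[3],::-1],(400,400),interpolation=cv2.INTER_CUBIC))
cv2.imwrite('pics/s3.png',np.hstack(o))
S,a=T['scene'];D,b=T['side']
for p in a:
    for q in b:
        X,e=tri(ray(S,*p[:2]),ray(D,*q[:2]))
        if e[0]<3 and .03<X[2]<.1:print(np.round(p[:2],1),np.round(q[:2],1),X.round(4),e[0])
E
```

```text
[0.56175323 0.33384781 0.22888311] [ 0.46371145 -0.45666533  0.21760093]
[237.1 265.7] [323.7 236.6] [ 0.6588 -0.1176  0.0606] 0.6
[273.5 249.6] [302.5 218. ] [ 0.6174 -0.0316  0.061 ] 0.4
[307.7 231.9] [280.5 202.9] [0.5665 0.0528 0.0557] 0.5
[222.  231.3] [296.7 252.1] [ 0.565  -0.1581  0.0604] 0.6
[253.7 217.8] [276.7 235.6] [ 0.5237 -0.0813  0.0551] 0.6
[289.  202.8] [256.7 216.5] [0.4795 0.0087 0.0548] 0.7
```

View pics/s3.png

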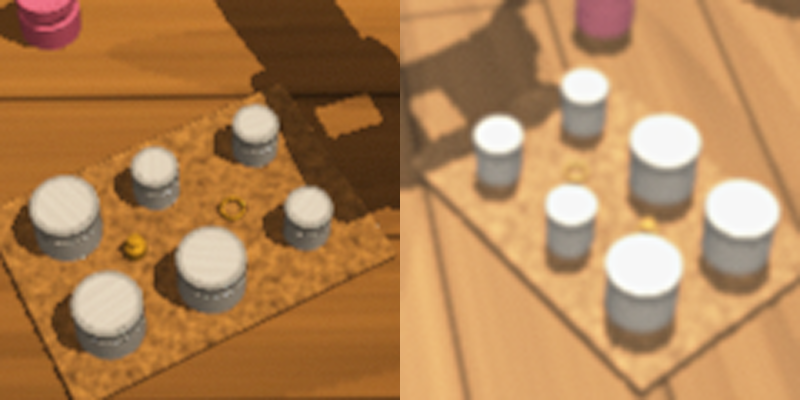

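All six tins now look shut. Both pressed lid tops match the height of their shut counterparts (60.6 and 54.8 mm), and nothing has moved. I'm handing the job in.

```bash
python3 -c "
from rig import env
print(env.close_job())"
```

```text
the job is handed in; nothing more can be done
None
```

I pressed both open lids home with the shut fingertips, first the small tin and then the wide one. I then drew the arm back clear of everything and handed the job in at about 12 s. No verdict was reported.

- **Pressing:** each lid slid at about 5 N and reached a hard stop with the tips at 54.0 mm (small) and 60.0 mm (wide), the heights expected for a lid fully home. The highest force I read was about 15 N.
- **Last look:** both pressed lid tops measured 54.8 and 60.6 mm, within 1 mm of their shut neighbours. All six tins were within 1 mm of where they began, and the ring and weight looked unmoved. I did not measure the lighter, pliers or tweezers again, but the arm never went near them on the bench.
- **Failures:** no check failed. The camera heights read up to 2 mm high on the first measurement, within the calibration's stated error.

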